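# Square a brittle glaze tile into the corner of a sample panel

### The arm

A 6-joint arm with a two-finger parallel gripper is mounted at the origin on the work surface; the furniture and walls round the work are solid. World frame = base frame: x ahead of the robot, y to its left, z up, the work surface at z = 0. Lengths are in m, angles in rad, forces in N, time in s.
With the tool pointing down it reaches from about 0.35 to 0.925 m from the base axis. Payload 6.4 kg.
Tool frame: the origin (TCP) lies between the finger pads; the fingertips stand 17 mm ahead of it and the grasp point (between the pads) lies 2 mm behind it; z points along the fingers, y is the direction in which the jaws open and shut (so a half turn about z gives the same grasp; the last joint's range is limited). The gripper opens to 85 mm and grips with 20 to 120 N. Pads are 22 mm wide; open, the fingers measure 114 mm over their backs; the gripper's body (76 mm by 85 mm) begins 54 mm behind the grasp point. The pads swing forward as they close: fully open they stand 13 mm farther back than shut.
Start: joints at [-1.34, 0.245, 1.558, -0, 1.339, -0.174], TCP at [0.256, -0.597, 0.248] pointing down, gripper open.
Joint ranges: [-3.13, 3.13], [-1.02, 2.26], [0.13, 2.54], [-0.95, 4.09], [0.21, 2.88], [-2.74, 2.74]. Speed limits (rad/s): [2.57, 2.57, 3.14, 3.14, 3.14, 3.14].

### API

Orientations are given as a rotation vector (axis times angle).
In Python, from bench import env, eoat, viewer gives the robot as it stands. Calls block until the motion is done:
- env.move_ptp(position, orientation): joint-space move of the TCP to a pose.
- env.movel(position, velocity=0.15, frame=None): straight line of the TCP; frame=None keeps the orientation; velocity is the mean speed in m/s.
- env.move_j(angles): joint-space move.
- eoat.command_gripper(opening, newtons=None): finger opening in m; newtons is the grip in N (None keeps the last); returns when the fingers have stopped.
- env.wait(seconds).
- env.ik(position, orientation): joint angles nearest the present ones, or None.
- env.sense(): the state.
- viewer.get_image(name): name is "scene" or "side" or "wrist"; returns a dict with "img" (384x512x3 uint8, red, green, blue), "depth" (384x512 float32, m along the optical axis (not along the pixel's ray), 0 where there is no reading), "K" (3x3 intrinsics, pixels), "R" (3x3) and "t" (3): a world point X has camera coordinates R X + t; the wrist camera has in their place "tool_from_camera" (4x4, takes a point from camera to tool coordinates, whose origin is the TCP and whose axes are the flange's). Camera axes: x right, y down, z forward; pixel columns grow to the right and rows downward; lengths in m; the calibration is good to about 2 mm. A picture is of the moment at which its call begins: read the wrist's pose just before it.
A pose or a line that the arm cannot do raises env.IKError and nothing moves.
- env.finish_job(): hands the job in, once; it reports no verdict.
The state is a dict: "t": time; "q": joint angles; "joint_velocities": joint speeds; "joint_torque": joint torques, N m; "position": TCP position; "eef_rot": TCP orientation; "wrist_force": force on the tool from outside, world axes, zero at the start; "ft_torque": the same for the moment, N m; "finger_gap": finger opening in m.
Only numpy, scipy, OpenCV 4.12 (cv2) and the standard library are available. Lean on these libraries where they do the work, as an engineer would, in place of code of your own. Each camera call takes 0.05 s, during which the arm holds its last target.

### The job

Take the orange test tile off the sloping drying rack and lay it flat, orange side up, on the grey sample panel; do not let go of it before it lies on the panel. Then push it square and flush into the corner of the panel's two wooden strips, one of its short edges against the far strip and a long edge against the side strip, and leave it there. The tile is brittle: hold it with a light grip (under about 35 N at each finger), never press or knock it against the panel or the strips with more than about 25 N, and leave the other tiles, the pot and the bowl as they are.

Things in the scene. Friction and masses are not known exactly. Their poses are not given: they have to be found in the camera images.
- orange_tile_centre (a point): Centre of the orange-glazed test tile, 58 mm long (its x) and 42 mm wide (its y); z points out of the glazed face. The point is 5 mm above its underside. The hard body that fingers touch is 9 mm thick (glaze drawn to 14 mm). 40 to 85 g. Starts on the rack, leaning back 0.64 rad, its +x end uppermost. Brittle: at most 70 N from the fingers in all (35 N a side) and 25 N against the panel.
- rack: Fixed wooden drying rack; origin: centre of its underside. Base 130 x 270 x 12 mm. Three ribs, 22 mm wide, at y = -95, 0, +95 mm, slope up to +x (away from the robot) at 0.64 rad. On each lies a tile, the centre of its underside at x = 0, 62 mm above the bench, its lower edge at a lip 7 mm high. Tiles overhang their ribs by 10 mm each side; beside and below that the space is free.
- corner (a point): Inner corner of the fixed sample panel, on its grey floor, 12 mm above the bench. x points to the far strip (which runs along y); the side strip runs along x on the -y (right) side. Free floor: 184 mm to -x and to +y. The wooden strips are 16 mm wide and stand 12 mm above the floor. The seated tile's centre is at x = -29, y = +21, z = +5 mm here.
- cream_tile: Cream-glazed tile, 60 x 46 x 15 mm, on another rib of the rack (origin: centre of its underside). Leave it there.
- brown_tile: Dark brown tile, 60 x 44 x 12 mm, on another rib of the rack (origin: centre of its underside). Leave it there.
- stone_pot: Small stone-coloured pot, 64 mm wide, 59 mm high, standing on the bench (origin: centre of its underside). Leave it.
- green_bowl: Pale green bowl, 96 mm wide, 46 mm high, on the bench (origin: centre of its underside). Leave it.
Things that resemble listed ones, but are neither listed nor needed, are in the scene too. Leave any pink or purple look-alike of the part that bears orange_tile_centre alone.

How it is judged:
On the way, in this order (a step that is already met when the one before it is completed fails the run):
1. the orange tile is lifted off the rack in the fingers (distance of orange_tile_centre from where it was at the start of the episode above 0.06 m and contact force between orange_tile and rack below 0.01 N and contact force between orange_tile and the fingers above 0.5 N), for 0.1 s.
2. the orange tile lies flat on the panel's floor, glazed side up (angle between orange_tile's own z axis and vertical below 0.1 rad and z of orange_tile_centre in the frame of corner below 0.009 m and x of orange_tile_centre in the frame of corner between -0.17 and -0.024 m and y of orange_tile_centre in the frame of corner between 0.016 and 0.17 m), for 0.1 s.
At the end, for the whole second after the job is handed in: The orange tile lies flat and still on the panel, glazed side up, released, a short edge against the far strip and a long edge against the side strip, each within 2.5 mm, square within 0.045 rad (2.6 deg) (x of orange_tile_centre in the frame of corner between -0.0315 and -0.0265 m and y of orange_tile_centre in the frame of corner between 0.0185 and 0.0235 m and z of orange_tile_centre in the frame of corner below 0.0075 m and angle between the x axis of orange_tile_centre and the x axis of corner, either way round below 0.045 rad and angle between orange_tile's own z axis and vertical below 0.06 rad and contact force between orange_tile and the fingers below 0.01 N and linear speed of orange_tile below 0.01 m/s); the robot touches nothing.
It fails at once if the fingers squeeze or press the orange tile with more than 70 N in all (35 N on each side) (contact force between orange_tile and the fingers above 70 N).
It fails at once if the orange tile presses or knocks against the panel or its strips with more than 25 N (contact force between orange_tile and panel above 25 N).
It fails at once if the orange tile, once off the rack, is let go before it lies flat on the panel's floor (distance of orange_tile_centre from where it was at the start of the episode above 0.06 m and contact force between orange_tile and the fingers below 0.01 N and (angle between orange_tile's own z axis and vertical above 0.2 rad or z of orange_tile_centre in the frame of corner above 0.012 m)).
It fails at once if another tile, the pot or the bowl is moved more than 20 mm (distance of any of cream_tile, brown_tile, stone_pot, green_bowl from where it was at the start of the episode above 0.02 m).
It also fails if it takes over 69 s, if anything falls off the work surface, if the arm or the gripper's body presses on something with over 40 N, if the wrist force passes 120 N, or if a joint passes its speed limit or range.

## Working session

There is one attempt and no reset: what is moved stays moved. The work goes in short steps, each a Python script; the robot and the scene stay as the last script left them, time stands still between calls to the robot, and variables do not carry over. Pictures are saved under pics/ and viewed, and the job is handed in when it is done.

```bash
ls; mkdir -p pics
cat > h.py <<'E'
import numpy as np,cv2
from bench import env,eoat,viewer
from scipy.spatial.transform import Rotation as Ro
np.set_printoptions(precision=4,suppress=True)
def save(n,img): cv2.imwrite('pics/'+n+'.png',img[...,::-1])
def world(d,u,v,dep=None):
    # pixel+depth -> world
    z=d['depth'][v,u] if dep is None else dep
    c=np.linalg.inv(d['K'])@np.array([u,v,1.0])*z
    return d['R'].T@(c-d['t'])
def cloud(d):
    H,W=d['depth'].shape
    u,v=np.meshgrid(np.arange(W),np.arange(H))
    z=d['depth']
    c=np.stack([u*z,v*z,z],-1)@np.linalg.inv(d['K']).T
    return (c-d['t'])@d['R']
E
python3 - <<'E'
from h import *
s=env.sense();print(s)
for n in ['scene','side']:
    d=viewer.get_image(n);save(n,d['img']);np.savez('/tmp/'+n+'.npz',**{k:d[k] for k in ['img','depth','K','R','t']})
d=viewer.get_image('wrist');save('wrist0',d['img']);print(d['tool_from_camera'])
E
```

```text
pics
{'t': 0.0, 'q': array([-1.3401,  0.2458,  1.559 , -0.    ,  1.3387, -0.1741]), 'joint_velocities': array([-0.0002,  0.0003, -0.0011,  0.    ,  0.0008,  0.0002]), 'joint_torque': array([  0.0029, -42.9501, -32.6128,   0.0001,   0.0053,  -0.    ]), 'position': array([ 0.2559, -0.597 ,  0.2472]), 'eef_rot': array([-3.0756, -0.6311,  0.0001]), 'wrist_force': array([0.6759, 0.4702, 0.5824]), 'ft_torque': array([ 0.0062,  0.0186, -0.0572]), 'finger_gap': 0.08540960154636187}
[[ 0.0009 -0.9566 -0.2916  0.0746]
 [ 1.      0.0005  0.0015  0.0016]
 [-0.0013 -0.2916  0.9566 -0.1252]
 [ 0.      0.      0.      1.    ]]
```

View pics/scene.png

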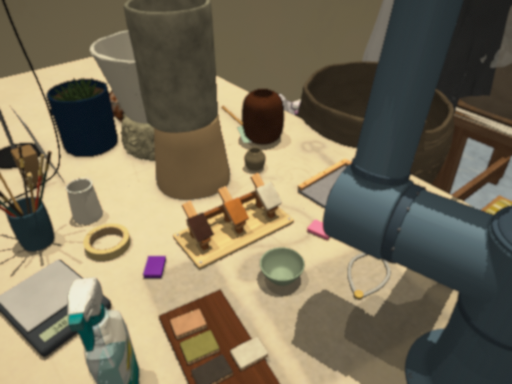

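View pics/side.png

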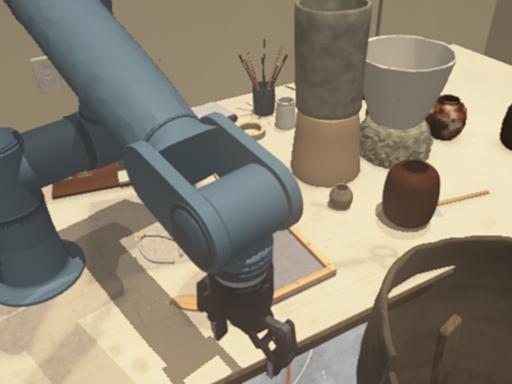

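The scene view shows the rack at (235,228), with brown (198,225), orange (233,208) and cream (266,195) tiles on it. The panel is at (325,185), half hidden by the arm. Things that could be taken for the tile: orange-glazed tile (233,208), pink tile (318,229), purple tile (154,266), salmon swatch on the brown board (188,321), orange wooden strip (325,175) and the panel's orange strips. By its description (on the rack, orange) it is the one at (233,208). Next I check it in a close crop.

Run:
```python
from h import *
d=dict(np.load('/tmp/scene.npz'));P=cloud(d)
print(d['K'],-d['R'].T@d['t'])
c=d['img'][160:290,150:350];save('crop0',cv2.resize(c,None,fx=4,fy=4,interpolation=cv2.INTER_CUBIC)[:600,:800])
for n,(u,v) in dict(brown=(198,225),orange=(229,207),cream=(262,193),pink=(316,228),pot=(255,155),bowl=(282,268),panel=(325,190),rackL=(180,238),rackR=(288,218),rackfront=(200,262)).items(): print(n,P[v,u])
```

```text
[[434.9846   0.     260.7987]
 [  0.     434.9846 187.9406]
 [  0.       0.       1.    ]] [-0.0791  0.5291  0.7141]
brown [0.5703 0.1718 0.0725]
orange [0.5705 0.0857 0.0789]
cream [ 0.5608 -0.006   0.0803]
pink [ 0.4395 -0.0738  0.0115]
pot [ 0.7368 -0.1277  0.0539]
bowl [0.4025 0.0696 0.0019]
panel [ 0.5297 -0.2005  0.0132]
rackL [0.6209 0.1954 0.0113]
rackR [ 0.5081 -0.0454  0.014 ]
rackfront [0.5245 0.203  0.013 ]
```

View pics/crop0.png

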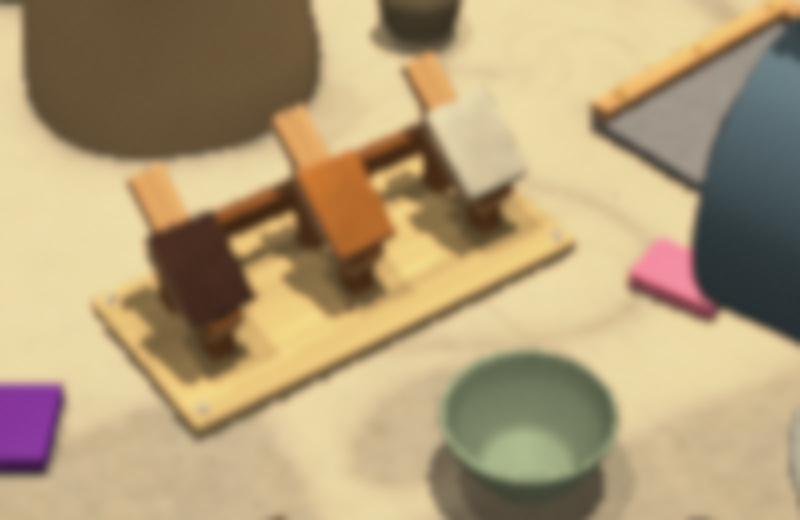

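The crop confirms it: the flat orange tile is on the middle rib, with brown and cream beside it. Pink (318,229) and purple (154,266) lie loose on the bench. I'll check the big vase for clearance, then move to a look-over pose.

Run:
```python
from h import *
d=dict(np.load('/tmp/scene.npz'));P=cloud(d)
m=np.zeros(P.shape[:2],bool);m[5:190,130:228]=True
hs=(P[...,2]>0.05)&m&(d['depth']>0)&(P[...,0]<1.2)
Q=P[hs];print('vase',np.percentile(Q,[1,50,99],axis=0))
hsv=cv2.cvtColor(d['img'],cv2.COLOR_RGB2HSV)
def mk(lo,hi,box):
    k=cv2.inRange(hsv,lo,hi);z=np.zeros_like(k);u0,u1,v0,v1=box;z[v0:v1,u0:u1]=k[v0:v1,u0:u1];return z>0
o=mk((5,170,120),(16,255,255),(210,252,196,228));Q=P[o]
print('or',o.sum(),np.median(Q,axis=0));c=Q.mean(0);print(np.linalg.svd(Q-c)[2][2])
print(env.ik([0.58,0.09,0.30],[-3.1416,0,0]))
print(env.ik([0.50,0.06,0.30],[-3.1416,0,0]))
```

```text
vase [[ 0.7241 -0.0308  0.0547]
 [ 0.7508  0.0829  0.289 ]
 [ 1.0241  0.1348  0.4757]]
or 389 [0.5594 0.076  0.069 ]
[-0.023   0.7897 -0.613 ]
[-0.0391  0.0593  1.6704 -0.      1.4119  1.5317]
[-0.1061 -0.1467  1.8696 -0.      1.4187  1.4647]
```

```bash
cat >> h.py <<'E'
def wshot(name):
    s=env.sense();d=viewer.get_image('wrist')
    T=np.eye(4);T[:3,:3]=Ro.from_rotvec(s['eef_rot']).as_matrix();T[:3,3]=s['position']
    M=np.linalg.inv(T@d['tool_from_camera']);d['R']=M[:3,:3];d['t']=M[:3,3]
    save(name,d['img']);np.savez('/tmp/'+name+'.npz',**{k:d[k] for k in ['img','depth','K','R','t']});return d
def shot(cam,name):
    d=viewer.get_image(cam);save(name,d['img']);np.savez('/tmp/'+name+'.npz',**{k:d[k] for k in ['img','depth','K','R','t']});return d
E
python3 - <<'E'
from h import *
env.move_ptp([0.53,0.09,0.34],[-3.1416,0,0])
s=env.sense();print(s['t'],s['position'])
wshot('w1');shot('scene','sc1');shot('side','sd1')
E
```

```text
2.7833 [0.5301 0.0894 0.3399]
```

View pics/w1.png

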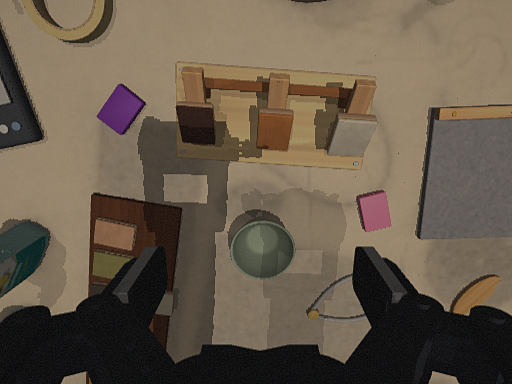

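View pics/sc1.png

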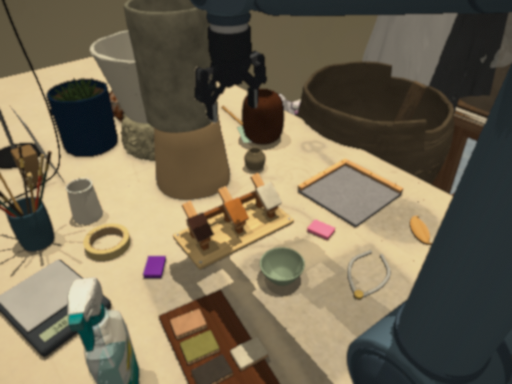

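View pics/sd1.png

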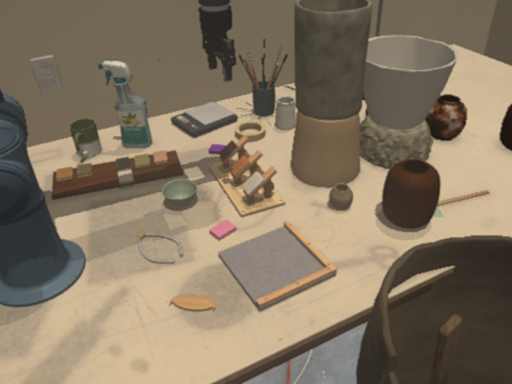

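Wrist view: orange tile at (275,129), brown (196,125), cream (352,135), panel at the right edge (470,175). The scene and side views now show the whole panel, its corner at about (402,190) in the scene view and (333,268) in the side view. I'll locate the panel roughly, then look at it from above.

Run:
```python
from h import *
d=dict(np.load('/tmp/sc1.npz'));P=cloud(d)
for n,(u,v) in dict(cornerscene=(398,188),left=(343,166),nearleft=(299,190),nearright=(355,222)).items(): print(n,P[v,u])
d=dict(np.load('/tmp/w1.npz'));P=cloud(d)
hsv=cv2.cvtColor(d['img'],cv2.COLOR_RGB2HSV);bx=np.zeros(hsv.shape[:2],bool);bx[108:155,245:305]=1
k=cv2.inRange(hsv,(5,150,90),(16,255,255))>0
k&=bx;n,l,st,_=cv2.connectedComponentsWithStats(k.astype(np.uint8));print(st)
for name,(u0,u1,v0,v1) in dict(orange=(262,289,115,143),brown=(183,210,108,138),cream=(337,366,122,148)).items():
    Q=P[v0:v1,u0:u1].reshape(-1,3);c=np.median(Q,axis=0)
    A=np.c_[Q[:,:2],np.ones(len(Q))];co=np.linalg.lstsq(A,Q[:,2],rcond=None)[0];r=Q[:,2]-A@co
    g=abs(r)<.003;co=np.linalg.lstsq(A[g],Q[g,2],rcond=None)[0];nn=np.array([-co[0],-co[1],1]);nn/=np.linalg.norm(nn)
    print(name,c,nn,'tilt',np.arccos(nn[2]),'yaw',np.arctan2(-nn[1],-nn[0]),(Q[:,2]-A@co)[g].std())
c=cv2.resize(d['img'][55:180,165:390],None,fx=3.5,fy=3.5,interpolation=cv2.INTER_CUBIC);save('w1c',c)
```

```text
cornerscene [ 0.4015 -0.3441  0.0237]
left [ 0.5783 -0.3279  0.011 ]
nearleft [ 0.579  -0.1516  0.0085]
nearright [ 0.393  -0.1621  0.012 ]
[[     0      0    512    384 195502]
 [   257    113     36     37   1106]]
orange [0.5659 0.0691 0.0771] [-0.6383  0.0006  0.7698] tilt 0.6923151823863043 yaw -0.0008828427204056728 0.000654017319403592
brown [0.5727 0.164  0.0742] [-0.603   0.1235  0.7881] tilt 0.6630853253684911 yaw -0.20202126069465517 0.0006559694656874234
cream [ 0.5583 -0.0226  0.0783] [-0.5949  0.0411  0.8027] tilt 0.6389666027543327 yaw -0.06893548377731366 0.000715026865803189
```

View pics/w1c.png

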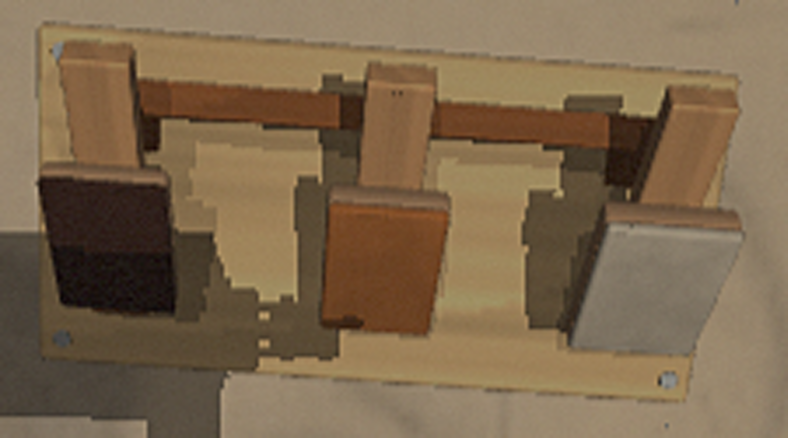

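The crop shows the rack base corners and the orange tile's four face corners clearly. I'll cast rays onto the base top (z=12 mm) and take the tile's quad from the depth, and check both against the given sizes.

```bash
cat >> h.py <<'E'
def rayz(d,u,v,z):
    o=-d['R'].T@d['t'];r=d['R'].T@(np.linalg.inv(d['K'])@np.array([u,v,1.0]));return o+r*(z-o[2])/r[2]
def rayplane(d,u,v,p,n):
    o=-d['R'].T@d['t'];r=d['R'].T@(np.linalg.inv(d['K'])@np.array([u,v,1.0]));return o+r*((p-o)@n)/(r@n)
E
python3 - <<'E'
from h import *
d=dict(np.load('/tmp/w1.npz'));P=cloud(d)
f=lambda x,y:((x+.5)/3.5-.5+165,(y+.5)/3.5-.5+55)
B=np.array([rayz(d,*f(*p),0.012) for p in [(42,25),(738,76),(687,400),(42,357)]]);print(B)
print('sides',np.linalg.norm(np.roll(B,-1,0)-B,axis=1),'centre',B.mean(0))
for i in range(4):
    e=np.roll(B,-1,0)[i]-B[i];print(np.degrees(np.arctan2(e[1],e[0])))
hsv=cv2.cvtColor(d['img'],cv2.COLOR_RGB2HSV);bx=np.zeros(hsv.shape[:2],bool);bx[108:155,245:305]=1
k=((cv2.inRange(hsv,(5,150,90),(16,255,255))>0)&bx).astype(np.uint8)
cn=max(cv2.findContours(k,0,cv2.CHAIN_APPROX_NONE)[0],key=cv2.contourArea)
q=cv2.approxPolyDP(cn,5,True)[:,0];print('quad',q.tolist())
er=cv2.erode(k,np.ones((5,5)))>0;Q=P[er];c=Q.mean(0);n=np.linalg.svd(Q-c)[2][2];n*=np.sign(n[2]);print('face',c,n,np.arccos(n[2]))
T=np.array([rayplane(d,*p,c,n) for p in q]);print(T,np.linalg.norm(np.roll(T,-1,0)-T,axis=1),T.mean(0))
fl=P[170:200,210:230].reshape(-1,3);print('bench z',np.median(P[90:100,390:410,2]),'rackbase z',np.median(P[70:76,220:250,2]))
E
```

```text
[[ 0.6457  0.197   0.012 ]
 [ 0.6276 -0.0678  0.012 ]
 [ 0.5006 -0.06    0.012 ]
 [ 0.5188  0.2067  0.012 ]]
sides [0.2655 0.1272 0.2673 0.1273] centre [0.5732 0.069  0.012 ]
-93.92366872911076
176.49572535334747
86.09935560227741
-4.3356611440534465
quad [[260, 113], [257, 145], [286, 149], [292, 116]]
face [0.5628 0.0699 0.0762] [-0.8874  0.3953  0.2372] 1.3313334379157313
[[ 0.5869  0.0872  0.1379]
 [ 0.5082  0.0923 -0.1652]
 [ 0.5216  0.0456 -0.0372]
 [ 0.587   0.0598  0.1839]] [0.3133 0.137  0.231  0.0535] [0.551  0.0712 0.0298]
bench z -0.00025033150983408154 rackbase z 0.011552895328447967
```

The rack measures 266 x 127 mm (270 x 130 given), so centre (0.573, 0.069) and yaw about -0.07 rad hold. The tile face plane came out unreliable, so I'll go to the tilted pre-grasp standoff, where the wrist camera looks straight at the tile.

```bash
cat >> h.py <<'E'
def orient(yaw,tilt):
    # tool y = -local y ; z forward/down
    c,s=np.cos(tilt),np.sin(tilt)
    R=np.array([[c,0,s],[0,-1,0],[s,0,-c]],float)
    return Ro.from_euler('z',yaw)*Ro.from_matrix(R)
E
python3 - <<'E'
from h import *
r=orient(-0.072,0.64);n=-r.as_matrix()[:,2];print(n)
p=np.array([0.5646,0.0696,0.0732])+n*0.11
j=env.ik(p,r.as_rotvec());print(p,j)
if j is not None:
    env.move_ptp(p,r.as_rotvec())
    wshot('w2');s=env.sense();print(s['t'],s['position'],s['wrist_force'])
E
```

```text
[-0.5956  0.043   0.8021]
[0.4991 0.0743 0.1614] [-0.0793 -0.2966  2.3514  0.0101  0.4468  1.5558]
3.9583 [0.5009 0.0741 0.1636] [ 0.5042 -0.384   0.4838]
```

View pics/w2.png

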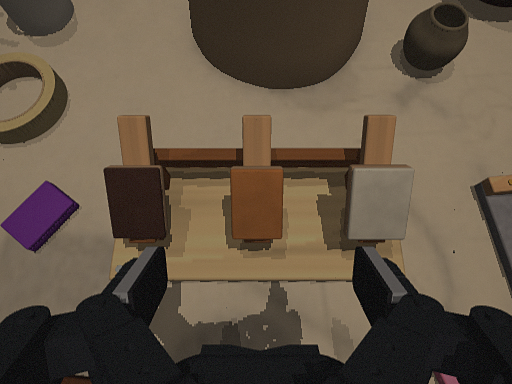

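The view shows the orange tile at (257,203), square between the open fingers, with brown (137,203) and cream (379,203) on either side and all edges parallel to the jaws. I'll refine the tile pose from this.

Run:
```python
from h import *
d=dict(np.load('/tmp/w2.npz'));P=cloud(d)
hsv=cv2.cvtColor(d['img'],cv2.COLOR_RGB2HSV);bx=np.zeros(hsv.shape[:2],bool);bx[150:250,215:300]=1
k=((cv2.inRange(hsv,(4,150,90),(17,255,255))>0)&bx).astype(np.uint8);k=cv2.morphologyEx(k,cv2.MORPH_OPEN,np.ones((5,5)))
cn=max(cv2.findContours(k,0,cv2.CHAIN_APPROX_NONE)[0],key=cv2.contourArea);print(cv2.boundingRect(cn))
q=cv2.approxPolyDP(cn,5,True)[:,0].astype(float);print('quad',q.tolist())
Q=P[180:228,240:275].reshape(-1,3);A=np.c_[Q[:,:2],np.ones(len(Q))]
co=np.linalg.lstsq(A,Q[:,2],rcond=None)[0];print('rms',(Q[:,2]-A@co).std());n=np.array([-co[0],-co[1],1]);n/=np.linalg.norm(n)
c=Q.mean(0);print('fitn',n,'tilt',np.arccos(n[2]),'c',c)
r=orient(-0.072,.64).as_matrix();nn=-r[:,2]
for N in (n,nn):
    T=np.array([rayplane(d,*p,c,N) for p in q]);print(T,np.linalg.norm(np.roll(T,-1,0)-T,axis=1),'mean',T.mean(0))
    print('edge dirs in rack frame',[ (r.T@((np.roll(T,-1,0)-T)[i]))[:2] for i in range(len(q))])
# brown, cream centres
for nm,b in dict(brown=(110,163,170,235),cream=(352,408,170,235)).items():
    Q=P[b[2]:b[3],b[0]:b[1]].reshape(-1,3);print(nm,Q.mean(0),(Q-c).mean(0)@nn)
```

```text
(231, 169, 52, 70)
quad [[232.0, 169.0], [233.0, 237.0], [280.0, 237.0], [282.0, 170.0]]
rms 0.020093536102612816
fitn [0.4638 0.0099 0.8859] tilt 0.4823658303500874 c [0.5593 0.0704 0.0748]
[[0.5989 0.0895 0.0538]
 [0.5318 0.0888 0.0889]
 [0.5291 0.0565 0.0907]
 [0.5935 0.0467 0.0571]] [0.0757 0.0325 0.0732 0.0433] mean [0.5633 0.0704 0.0726]
edge dirs in rack frame [array([-0.0327,  0.0055]), array([0.0008, 0.0325]), array([0.032 , 0.0051]), array([-0.0001, -0.0431])]
[[0.5823 0.0872 0.091 ]
 [0.5383 0.0909 0.0581]
 [0.5357 0.0539 0.0581]
 [0.5791 0.0503 0.0905]] [0.055  0.0372 0.0543 0.0371] mean [0.5589 0.0706 0.0744]
edge dirs in rack frame [array([-0.055 , -0.0005]), array([0.    , 0.0372]), array([0.0543, 0.0004]), array([ 0.0007, -0.0371])]
brown [0.568  0.1641 0.0715] -0.00378991942446615
cream [ 0.5533 -0.0231  0.0757] 0.00028776808634715126
```

Run:
```python
from h import *
s=env.sense();print(s['position'],s['joint_velocities'])
d=wshot('w3');P=cloud(d)
r=orient(-0.072,.64).as_matrix();nn=-r[:,2]
Q=P[180:228,240:275].reshape(-1,3);h=Q@nn;print(np.percentile(h,[5,25,50,75,95]))
c=nn*np.median(h)
g=abs(h-np.median(h))<.004;G=Q[g];A=np.c_[G[:,:2],np.ones(len(G))];co=np.linalg.lstsq(A,G[:,2],rcond=None)[0];n=np.array([-co[0],-co[1],1]);n/=np.linalg.norm(n);print('n',n,np.arccos(n[2]),len(G),len(Q))
hsv=cv2.cvtColor(d['img'],cv2.COLOR_RGB2HSV)
bx=np.zeros(hsv.shape[:2],bool);bx[150:250,215:300]=1
k=((cv2.inRange(hsv,(4,150,90),(17,255,255))>0)&bx).astype(np.uint8);k=cv2.morphologyEx(k,cv2.MORPH_OPEN,np.ones((5,5)))
x,y,w,hh=cv2.boundingRect(k);print(x,y,w,hh)
C=[rayplane(d,*p,c,nn) for p in [(x-.5,y-.5),(x+w-.5,y-.5),(x+w-.5,y+hh-.5),(x-.5,y+hh-.5)]];C=np.array(C)
print(np.linalg.norm(np.roll(C,-1,0)-C,axis=1),C.mean(0))
# rack base rays
c4=d['img'][100:290,90:420];save('w3c',cv2.resize(c4,None,fx=2.4,fy=2.4,interpolation=cv2.INTER_CUBIC))
```

```text
[0.5009 0.0741 0.1636] [ 0.0018  0.0033 -0.009   0.001  -0.0015 -0.0003]
[-0.2729 -0.2723 -0.2718 -0.2714 -0.2708]
n [-0.596   0.0405  0.802 ] 0.6401887982424668 1668 1680
215 150 85 90
[0.0624 0.0723 0.0679 0.0723] [0.5651 0.07   0.077 ]
```

View pics/w3c.png

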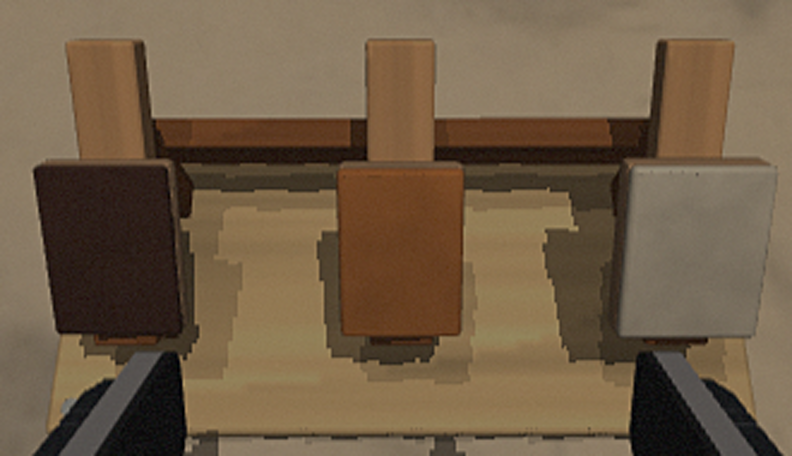

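The depth now gives the tile normal a tilt of 0.640 rad, as specified, and a yaw of -0.068. The face runs from columns 231.7 to 282.5 and rows 169 to 239. I'll set the gripper near the tile width and measure the fingertips with the same camera, so its bias cancels.

Run:
```python
from h import *
d=dict(np.load('/tmp/w3.npz'));r=orient(-0.068,.64).as_matrix();nn=-r[:,2]
P=cloud(d);h=np.median((P[180:228,240:275].reshape(-1,3))@nn)
C=np.array([rayplane(d,*p,nn*h,nn) for p in [(231.5,168.8),(282.5,168.8),(281.5,238.8),(232,238.8)]])
print(np.linalg.norm(np.roll(C,-1,0)-C,axis=1),'face centre',C.mean(0),'underside',C.mean(0)-.014*nn)
t0=env.sense()['t']
eoat.command_gripper(0.044,20);s=env.sense();print(s['finger_gap'],s['t']-t0)
d=wshot('w4')
T=np.eye(4);T[:3,:3]=Ro.from_rotvec(s['eef_rot']).as_matrix();T[:3,3]=s['position']
P=cloud(d);L=(P-T[:3,3])@T[:3,:3]   # tool coords
m=(d['depth']>0)&(abs(L[...,1])<.07)&(L[...,2]<.06)&(L[...,2]>-.06)&(abs(L[...,0])<.02)
for sg in (1,-1):
    q=L[m&(L[...,1]*sg>0)];print(len(q),np.percentile(q[:,2],[90,95,99,100]),np.percentile(q[:,1]*sg,[0,5,50,95]),q[:,0].min(),q[:,0].max())
```

```text
[0.0381 0.0572 0.0395 0.0572] face centre [0.5596 0.0705 0.0729] underside [0.5679 0.0699 0.0617]
0.043763870308466825 0.4833999999999996
13072 [-0.0145 -0.0029  0.0093  0.0162] [0.0002 0.0154 0.0433 0.0565] -0.012257102508569378 0.019190839985812214
13003 [-0.0143 -0.0026  0.0093  0.017 ] [0.     0.0144 0.0406 0.0538] -0.013097967831231095 0.01893654726843752
```

View pics/w4.png

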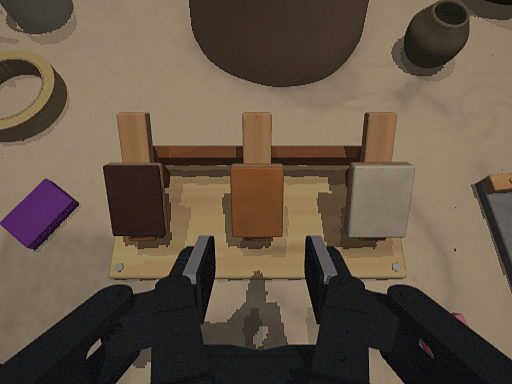

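The underside centre comes out at z = 61.7 mm (62 given) and the fingertips are about 16.5 mm ahead of the TCP at this gap (tips at (204,237) and (317,237)). I'll open to 62 mm, approach along the tile normal, correct the arm's ~2 mm tracking offset, and check before closing.

View pics/w5.png

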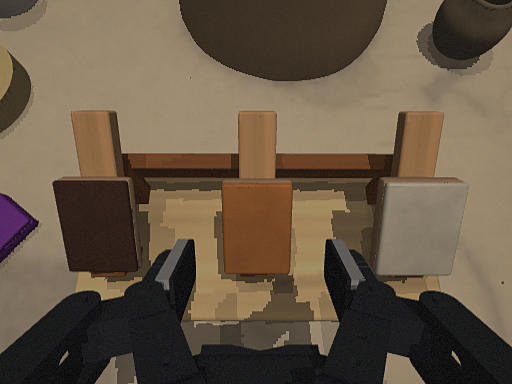

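The tile face spans columns 222–292 and rows 182–274, centred between the fingers (inner tips at 187 and 334). I'll measure again from here, then descend.

Run:
```python
from h import *
d=dict(np.load('/tmp/w5.npz'));r=orient(-0.068,.64);R=r.as_matrix();nn=-R[:,2]
P=cloud(d);h=np.median((P[195:260,230:282].reshape(-1,3))@nn)
C=np.array([rayplane(d,*p,nn*h,nn) for p in [(222.5,182),(292,182),(290,274),(223,274)]])
U2=C.mean(0)-.014*nn
print(np.linalg.norm(np.roll(C,-1,0)-C,axis=1),U2,R.T@(U2-U))
# neighbours' near edges in tool y, at their face
L=(P-env.sense()['position'])@R
for b in ((135,),(376,)): print(L[230,b[0]])
```

```text
[0.0386 0.058  0.0408 0.058 ] [0.5673 0.0701 0.0612] [-0.0008 -0.0001  0.    ]
[-0.0044 -0.074   0.0535]
[-0.004   0.0719  0.0531]
```

The two measurements agree within 1 mm and the neighbours sit 72 mm or more off the axis. I'll descend and grip at 20 N.

Run:
```python
from h import *
r=orient(-0.068,.64);n=-r.as_matrix()[:,2]
s=goto(U+n*.0185,r,vel=.06);print(s['position']-(U+n*.0185),s['wrist_force'])
eoat.command_gripper(0.052,20);eoat.command_gripper(0.046,20)
eoat.command_gripper(0.036,20)
s=env.sense();print(s['t'],s['finger_gap'],s['wrist_force'])
wshot('w6')
```

```text
[0.     0.     0.0002] [-0.4049  0.7589 -0.2951]
7.2333 0.040105720044036806 [-3.5457  0.0796  4.1973]
```

View pics/w6.png

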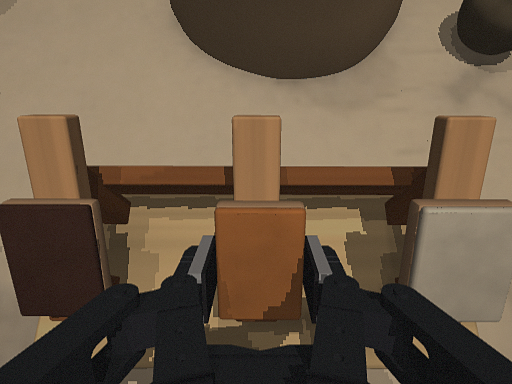

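Both pads are against the tile's long sides at (208,270) and (315,270), gap 40.1 mm. Lifting slowly along the normal.

Run:
```python
from h import *
r=orient(-0.068,.64);n=-r.as_matrix()[:,2]
env.movel(U+n*.08,.06,r.as_rotvec());s=env.sense();print(s['finger_gap'],s['wrist_force'])
env.movel(U+n*.08+np.array([-.02,0,.12]),.12,r.as_rotvec());s=env.sense();print(s['t'],s['finger_gap'],s['wrist_force'],s['position'])
wshot('w7')
```

```text
0.04017941570463 [-0.117  -0.4717 -0.7676]
9.625 0.03990370354863285 [ 0.2141  0.2067 -0.4792] [0.4998 0.0732 0.2447]
```

View pics/w7.png

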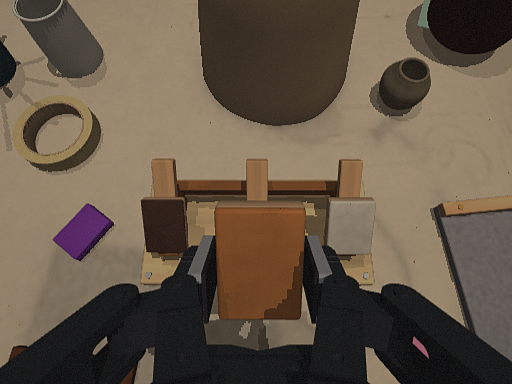

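The tile is held square, with brown (165,225) and cream (351,225) undisturbed. Next I view the panel corner from above with the tile in hand.

Run:
```python
from h import *
r=orient(0.05,0)
p=np.array([0.51,-0.27,0.25]);print(env.ik(p,r.as_rotvec()))
env.move_ptp(p,r.as_rotvec());env.wait(.2)
s=env.sense();print(s['t'],s['finger_gap'],s['position'],s['wrist_force'])
d=wshot('w8');print(d['K'])
```

```text
[-0.6833  0.0745  1.7464 -0.      1.3207  0.8375]
11.1667 0.03984314185123964 [ 0.5102 -0.2688  0.2502] [ 0.1148 -0.5626 -0.6233]
[[318.9222   0.     259.532 ]
 [  0.     318.9222 190.7953]
 [  0.       0.       1.    ]]
```

View pics/w8.png

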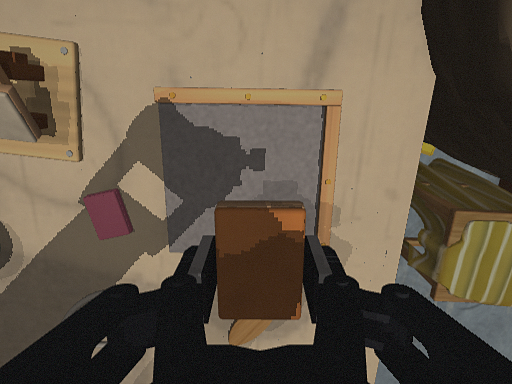

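Far strip is at rows 88–104, the side strip at columns 322–341, and the inner corner is at about (323,105). I'll zoom in for edge fits.

Run:
```python
from h import *
d=dict(np.load('/tmp/w8.npz'))
save('w8c',cv2.resize(d['img'][80:240,150:350],None,fx=3.75,fy=3.75,interpolation=cv2.INTER_NEAREST))
P=cloud(d)
# depth profile rows and columns
for c in (200,240,290): print('col',c,[(v,round(float(P[v,c,0]),4),round(float(P[v,c,2])*1000,1)) for v in range(98,112)])
for v in (130,170,210): print('row',v,[(u,round(float(P[v,u,1]),4),round(float(P[v,u,2])*1000,1)) for u in range(315,333)])
```

```text
col 200 [(98, 0.5778, 23.5), (99, 0.5768, 22.8), (100, 0.5757, 21.5), (101, 0.5748, 23.6), (102, 0.5737, 23.1), (103, 0.5722, 10.6), (104, 0.5712, 10.7), (105, 0.5701, 11.5), (106, 0.5691, 11.2), (107, 0.568, 11.4), (108, 0.5669, 11.6), (109, 0.5659, 12.4), (110, 0.5647, 10.4), (111, 0.5637, 10.9)]
col 240 [(98, 0.58, 24.6), (99, 0.579, 22.7), (100, 0.578, 22.4), (101, 0.577, 25.0), (102, 0.576, 23.8), (103, 0.5749, 23.1), (104, 0.5735, 11.7), (105, 0.5724, 10.8), (106, 0.5714, 11.6), (107, 0.5703, 11.1), (108, 0.5693, 13.3), (109, 0.5682, 12.9), (110, 0.567, 8.9), (111, 0.5661, 12.5)]
col 290 [(98, 0.5828, 22.2), (99, 0.5818, 23.3), (100, 0.5808, 23.6), (101, 0.5798, 23.8), (102, 0.5788, 24.5), (103, 0.5777, 23.6), (104, 0.5767, 22.2), (105, 0.5753, 11.7), (106, 0.5743, 11.1), (107, 0.5732, 10.8), (108, 0.5721, 11.6), (109, 0.571, 10.6), (110, 0.57, 11.0), (111, 0.569, 12.3)]
row 130 [(315, -0.3311, 12.5), (316, -0.3326, 10.1), (317, -0.3334, 12.1), (318, -0.3345, 12.3), (319, -0.3357, 11.6), (320, -0.337, 10.9), (321, -0.338, 11.2), (322, -0.339, 11.8), (323, -0.3397, 14.0), (324, 
[... 296 characters left out ...]
.3408, 11.0), (320, -0.3413, 13.9), (321, -0.3415, 18.4), (322, -0.3413, 24.8), (323, -0.3427, 23.8), (324, -0.3435, 24.9), (325, -0.345, 23.3), (326, -0.3462, 23.1), (327, -0.3474, 22.7), (328, -0.3484, 23.4), (329, -0.3496, 23.1), (330, -0.3509, 22.5), (331, -0.3518, 23.2), (332, -0.353, 23.1)]
row 210 [(315, -0.3414, 10.0), (316, -0.3424, 11.2), (317, -0.343, 13.9), (318, -0.3432, 18.7), (319, -0.3433, 23.7), (320, -0.345, 21.4), (321, -0.3455, 24.4), (322, -0.3468, 23.6), (323, -0.3482, 22.7), (324, -0.3494, 22.9), (325, -0.3506, 22.7), (326, -0.3517, 23.1), (327, -0.3527, 23.8), (328, -0.3541, 22.9), (329, -0.3552, 22.9), (330, -0.3562, 23.8), (331, -0.3574, 23.5), (332, -0.3593, 20.9)]
```

View pics/w8c.png

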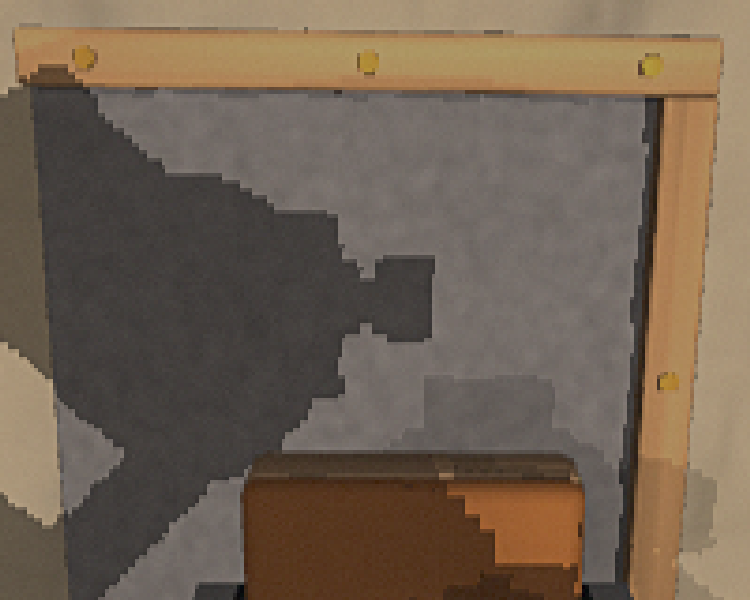

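Run:
```python
from h import *
d=dict(np.load('/tmp/w8.npz'));P=cloud(d)
F=[]
for c in range(172,316):
    for v in range(96,115):
        if P[v,c,2]<.0165: F.append((P[v-1,c,:2]+P[v,c,:2])/2);break
F=np.array(F);S=[]
for v in range(115,235):
    for u in range(310,335):
        if P[v,u,2]>.0165: S.append((P[v,u-1,:2]+P[v,u,:2])/2);break
S=np.array(S)
lf=cv2.fitLine(F.astype(np.float32),cv2.DIST_HUBER,0,.01,.01).ravel();ls=cv2.fitLine(S.astype(np.float32),cv2.DIST_HUBER,0,.01,.01).ravel()
print(lf,ls)
A=np.array([[lf[0],-ls[0]],[lf[1],-ls[1]]]);t=np.linalg.solve(A,ls[2:]-lf[2:]);print('corner',lf[2:]+lf[:2]*t[0])
print('yaw far',np.arctan2(-lf[0]*np.sign(lf[1]),abs(lf[1])),'yaw side',np.arctan2(ls[1]*np.sign(ls[0]),abs(ls[0])))
print('floor z',np.median(P[120:150,260:310,2]))
# far strip left end / panel left edge
```

```text
[ 0.0365 -0.9993  0.5743 -0.2466] [ 0.9993  0.0372  0.5111 -0.3411]
corner [ 0.5777 -0.3386]
yaw far 0.036469772 yaw side 0.037224147
floor z 0.011468381052597728
```

The corner is at (0.5777, -0.3386), with both strips agreeing on yaw (0.0365 and 0.0372) and the floor at 11.5 mm (12 given). I'll carry the tile down over the middle of the floor and stop at the first touch.

```bash
cat >> h.py <<'E'
CO=np.array([0.5777,-0.3386,0.012]);YC=0.037
RC=Ro.from_euler('z',YC)
def cw(x,y,z): return CO+RC.apply([x,y,z])      # corner->world
def wc(p): return RC.inv().apply(np.asarray(p)-CO)
E
python3 - <<'E'
from h import *
r=orient(YC,0)
s=goto(cw(-.07,.08,.060),r,vel=.15);print(s['t'],wc(s['position']),s['wrist_force'])
s=goto(cw(-.07,.08,.024),r,vel=.06);env.wait(.2)
s=env.sense();f0=s['wrist_force'];print(wc(s['position']),f0,s['finger_gap'])
z=.024
while z>.014:
    z-=.0006;env.movel(cw(-.07,.08,z),.02,r.as_rotvec());env.wait(.05);s=env.sense()
    df=s['wrist_force']-f0;print(round(z,4),wc(s['position'])[2],df)
    if df[2]>1.2 : break
print(s['t'],s['finger_gap'],s['ft_torque'])
wshot('w9')
E
```

```text
13.0583 [-0.07    0.08    0.0597] [-0.3285  0.3673 -0.1032]
[-0.0697  0.0798  0.0245] [ 0.5622 -0.4156 -1.0047] 0.04062529865196938
0.0234 0.02348031963917645 [-0.7108 -0.2235 -0.0792]
0.0228 0.022745304925042776 [0.107  0.3951 0.6952]
0.0222 0.022165429033669654 [-1.3912  1.663   0.5014]
0.0216 0.021568750810101085 [-0.566  -0.1586 -0.2471]
0.021 0.020966091260778554 [0.1043 1.1928 0.2198]
0.0204 0.020366354453251755 [-0.3762  0.3182 -0.4405]
0.0198 0.01975937808915305 [-1.113   0.2312  0.7103]
0.0192 0.019154196769752354 [-1.0524  0.5231  0.2043]
0.0186 0.018578695980914044 [-0.6386  0.5121 -0.2574]
0.018 0.017956731392966954 [-0.6949  0.3829  0.4328]
0.0174 0.017639221578814923 [-0.3166  0.8805  2.8103]
17.3 0.04013215327033652 [ 0.1396  0.1492 -0.0364]
```

View pics/w9.png

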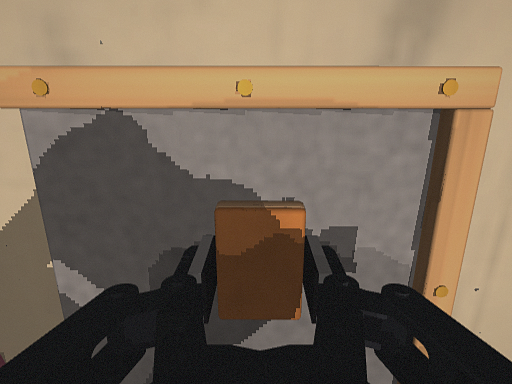

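First touch came at 0.6 mm of the expected height with 2.8 N. The tile lies flat at (260,260), parallel to both strips. Now I slide it, still held, to the far strip in small steps, watching force.

```bash
cat >> h.py <<'E'
def force(n=4):
    return RC.inv().apply(np.mean([ (env.wait(.015),env.sense()['wrist_force'])[1] for _ in range(n)],axis=0))
E
python3 - <<'E'
from h import *
r=orient(YC,0);z=.0178
env.movel(cw(-.066,.08,z),.02,r.as_rotvec());print('start',force())
env.movel(cw(-.036,.08,z),.03,r.as_rotvec());f0=force();print('free',f0,wc(env.sense()['position']))
x=-.036
while x<-.022:
    x+=.0006;env.movel(cw(x,.08,z),.02,r.as_rotvec());f=force();p=wc(env.sense()['position']);print(round(x,4),p,f-f0)
    if f[0]-f0[0]<-3 or f[2]>10: break
s=env.sense();print(s['t'],s['finger_gap'])
wshot('w10')
E
```

```text
start [ 0.3955  0.5725 -0.53  ]
free [ 0.0387 -0.2777 -0.3455] [-0.0362  0.08    0.0177]
-0.0354 [-0.0354  0.08    0.0178] [-0.2181  0.104  -0.4542]
-0.0348 [-0.0348  0.08    0.0178] [ 0.5548  0.107  -0.259 ]
-0.0342 [-0.0342  0.08    0.0178] [ 0.2198  0.3513 -0.1025]
-0.0336 [-0.0336  0.08    0.0178] [-0.062  -0.1232 -0.5842]
-0.033 [-0.033   0.08    0.0178] [-0.35    0.6226 -0.3208]
-0.0324 [-0.0324  0.08    0.0178] [-0.1362  0.2653 -0.2955]
-0.0318 [-0.0318  0.08    0.0178] [-0.0032  0.1133 -0.1366]
-0.0312 [-0.0312  0.08    0.0178] [ 0.0074  0.2552 -0.4673]
-0.0306 [-0.0306  0.08    0.0178] [-0.0021  0.1205 -0.4302]
-0.03 [-0.03    0.08    0.0178] [ 0.1044  0.1666 -0.516 ]
-0.0294 [-0.0294  0.08    0.0178] [-0.1492  0.6828 -0.3751]
-0.0288 [-0.0288  0.08    0.0178] [ 0.02   0.324 -0.042]
-0.0282 [-0.0282  0.08    0.0178] [-0.0238  0.2809 -0.502 ]
-0.0276 [-0.028   0.08    0.0177] [-3.5896 -0.2334  1.1832]
23.4167 0.040136370975998065
```

View pics/w10.png

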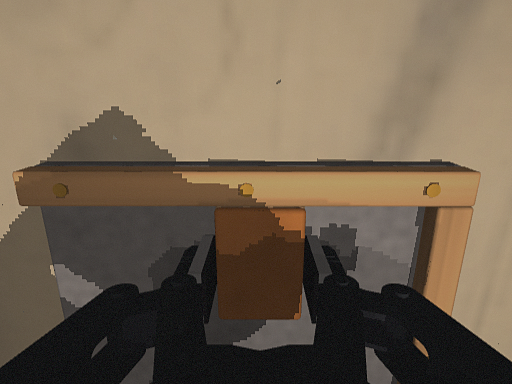

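It touched the far strip at x = -0.028 (-0.029 expected) with 3.6 N, and the picture shows the short edge at row 207 against the strip. The tile is on the floor, so I release, rise, close the fingers and look.

Run:
```python
from h import *
r=orient(YC,0)
eoat.command_gripper(0.046);eoat.command_gripper(0.058)
p=env.sense()['position']
env.movel(p+[0,0,.07],.12,r.as_rotvec())
eoat.command_gripper(0.0)
env.movel(cw(-.029,.135,.07),.15,r.as_rotvec())
env.wait(.1);s=env.sense();print(s['t'],s['finger_gap'],s['position'],s['wrist_force'])
d=wshot('w11');R=Ro.from_rotvec(s['eef_rot']).as_matrix()
L=(cloud(d)-s['position'])@R
m=(d['depth']>0)&(abs(L[...,1])<.06)&(abs(L[...,0])<.02)&(L[...,2]<.035)
q=L[m];
for zz in range(-40,24,4):
    g=q[(q[:,2]*1000>=zz)&(q[:,2]*1000<zz+4)]
    if len(g): print(zz,len(g),np.percentile(g[:,1],[1,99]),np.percentile(g[:,0],[1,99]))
```

```text
25.925 -0.00023333527739839146 [ 0.5443 -0.2057  0.0827] [-0.2249  0.3854  0.1181]
-40 3771 [-0.0355  0.0383] [-0.0074  0.0136]
-36 1757 [-0.0332  0.036 ] [-0.0075  0.0148]
-32 1434 [-0.0293  0.0325] [-0.0084  0.0148]
-28 660 [-0.0247  0.0288] [-0.0086  0.0148]
-24 373 [-0.0148  0.0171] [-0.0093  0.0134]
-20 431 [-0.0047  0.0078] [-0.0099  0.0127]
-16 251 [-0.0119  0.0149] [0.0076 0.0126]
-12 320 [-0.0118  0.0149] [0.0072 0.0125]
-8 295 [-0.0117  0.0148] [0.0073 0.0126]
-4 276 [-0.0116  0.0149] [0.0074 0.0126]
0 254 [-0.0117  0.0149] [0.0074 0.0124]
4 233 [-0.0117  0.0148] [0.0075 0.0125]
8 163 [-0.0105  0.0136] [0.0075 0.0124]
12 32 [-0.0048  0.0079] [0.0114 0.0123]
```

View pics/w11.png

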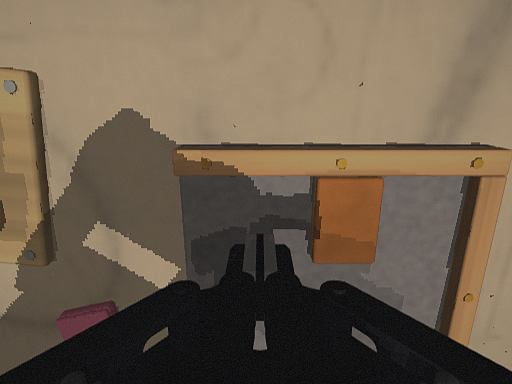

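The released tile lies flat with its short edge along the far strip; its face spans columns 313–383 and rows 177–264. The closed fingers measure about 26 mm across, tips about 17 mm ahead. I'll descend on its left and push toward the side strip.

Run:
```python
from h import *
r=orient(YC,0);z=.0195;X=-.030
env.movel(cw(X,.125,.03),.1,r.as_rotvec());env.movel(cw(X,.125,z),.03,r.as_rotvec());f0=force(6);print(wc(env.sense()['position']),f0)
env.movel(cw(X,.060,z),.03,r.as_rotvec());f=force();print(wc(env.sense()['position']),f-f0)
y=.060
while y>.047:
    y-=.0006;env.movel(cw(X,y,z),.02,r.as_rotvec());f=force(3);p=wc(env.sense()['position']);print(round(y,4),p,f-f0)
    if f[1]-f0[1]>4.0 or abs((f-f0)[2])>8: break
print(env.sense()['t']);wshot('w12')
```

```text
[-0.0299  0.125   0.0196] [0.0312 0.0801 0.2282]
[-0.03    0.0601  0.0195] [-0.1981  0.0905 -0.2044]
0.0594 [-0.03    0.0594  0.0195] [-0.2777  0.1733 -0.0149]
0.0588 [-0.03    0.0587  0.0195] [ 0.1979  0.1522 -0.0888]
0.0582 [-0.03    0.0581  0.0195] [ 0.1739  0.1325 -0.5541]
0.0576 [-0.03    0.0575  0.0195] [0.1405 0.3748 0.2436]
0.057 [-0.03    0.057   0.0195] [-0.961  -0.1115 -0.1986]
0.0564 [-0.03    0.0564  0.0195] [ 0.3262  0.1391 -0.0546]
0.0558 [-0.03    0.0558  0.0195] [-0.2306  0.0026 -0.1498]
0.0552 [-0.03    0.0552  0.0195] [-0.1811  0.1576 -0.0241]
0.0546 [-0.03    0.0545  0.0195] [0.1927 0.0687 0.2416]
0.054 [-0.03    0.0543  0.0195] [0.2261 2.6622 0.6083]
0.0534 [-0.0301  0.0541  0.0194] [0.2958 5.8547 1.3223]
32.8167
```

View pics/w12.png

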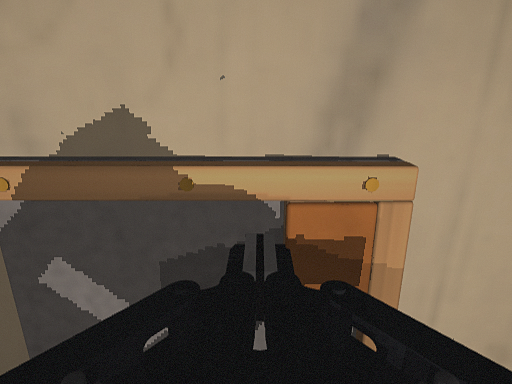

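Contact with the side strip came at 5.9 N, at the expected place, and the tile sits in the corner (face columns 288–378, row 202 at the far strip). Now I back off and press the near short edge lightly to make sure it is flush with the far strip.

Run:
```python
from h import *
r=orient(YC,0);z=.0195;Y=.023
env.movel(cw(-.03,.062,z),.05,r.as_rotvec());env.movel(cw(-.03,.062,.055),.12,r.as_rotvec())
env.movel(cw(-.088,Y,.055),.15,r.as_rotvec());env.movel(cw(-.088,Y,.03),.1,r.as_rotvec());wshot('w13')
env.movel(cw(-.088,Y,z),.03,r.as_rotvec());f0=force(6);print(wc(env.sense()['position']),f0)
env.movel(cw(-.0755,Y,z),.03,r.as_rotvec());print(force()-f0)
x=-.0755
while x<-.062:
    x+=.0006;env.movel(cw(x,Y,z),.02,r.as_rotvec());f=force(3);p=wc(env.sense()['position']);print(round(x,4),p,f-f0)
    if f[0]-f0[0]<-4.0 or abs((f-f0)[2])>8: break
env.movel(cw(-.085,Y,z),.05,r.as_rotvec());env.movel(cw(-.085,Y,.06),.12,r.as_rotvec())
print(env.sense()['t'])
env.move_ptp(cw(-.09,.03,.22),r.as_rotvec());env.wait(.2);print(env.sense()['t']);wshot('w14');shot('scene','sc2');shot('side','sd2')
```

```text
[-0.0879  0.0229  0.0196] [-0.2277 -0.0061 -0.0555]
[0.0758 0.0678 0.1572]
-0.0749 [-0.075   0.023   0.0195] [ 0.0643  0.0507 -0.6423]
-0.0743 [-0.0743  0.023   0.0195] [ 0.08    0.5195 -0.1118]
-0.0737 [-0.0737  0.023   0.0195] [0.1517 0.3348 0.3031]
-0.0731 [-0.0731  0.023   0.0195] [-0.0166  0.1998  0.216 ]
-0.0725 [-0.0725  0.023   0.0195] [-0.0011 -0.3066 -0.4067]
-0.0719 [-0.0719  0.023   0.0195] [ 0.166   0.1507 -0.0177]
-0.0713 [-0.0713  0.023   0.0195] [-0.1838 -0.1391  0.4567]
-0.0707 [-0.0707  0.023   0.0195] [-0.0873 -0.4339 -0.0521]
-0.0701 [-0.0703  0.023   0.0195] [-1.7039  0.0193  0.81  ]
-0.0695 [-0.0703  0.023   0.0194] [-4.5084 -0.2914  2.7919]
39.8833
40.7667
```

View pics/w14.png

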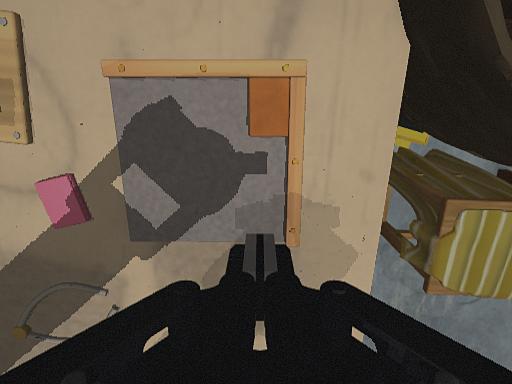

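View pics/w13.png

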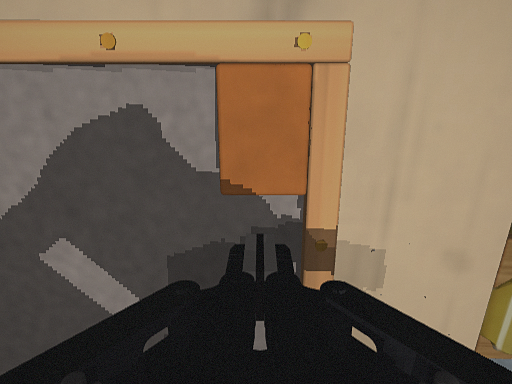

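The tile fills the corner: its face spans columns 249–290 and rows 77–136, with both edges along the strips. I'll check yaw and position numerically, plus the other objects.

Run:
```python
from h import *
d=dict(np.load('/tmp/w14.npz'));P=cloud(d)
hsv=cv2.cvtColor(d['img'],cv2.COLOR_RGB2HSV);print(hsv[100,270],hsv[68,240],hsv[120,297])
k=(cv2.inRange(hsv,(5,195,100),(15,255,255))>0);b=np.zeros_like(k);b[70:145,240:296]=1;k=(k&b).astype(np.uint8)
k=cv2.morphologyEx(k,cv2.MORPH_OPEN,np.ones((3,3)));x,y,w,h=cv2.boundingRect(k);print(x,y,w,h,'z top',np.median(P[85:125,255:285,2]))
# free edges: left edge per row, bottom edge per col
zt=np.median(P[85:125,255:285,2])
Lft=np.array([wc(rayz(d,np.where(k[v])[0].min()-.5,v,zt))[:2] for v in range(84,130)])
Bot=np.array([wc(rayz(d,u,np.where(k[:,u])[0].max()+.5,zt))[:2] for u in range(254,284)])
print('left edge y',np.median(Lft[:,1]),'slope',np.polyfit(Lft[:,0],Lft[:,1],1)[0]);print('near edge x',np.median(Bot[:,0]),'slope',np.polyfit(Bot[:,1],Bot[:,0],1)[0])
a=dict(np.load('/tmp/sc1.npz'))['img'];c=dict(np.load('/tmp/sc2.npz'))['img']
save('cmp',np.vstack([a[130:300,150:440],c[130:300,150:440]]).repeat(1,0))
```

```text
[ 13 178 142] [ 19 113 172] [ 15 126 176]
0 0 0 0 z top 0.02531630480843417Traceback (most recent call last):
  File "<stdin>", line 8, in <module>
    return umr_minimum(a, axis, None, out, keepdims, initial, where)
ValueError: zero-size array to reduction operation minimum which has no identity
```

View pics/sd2.png

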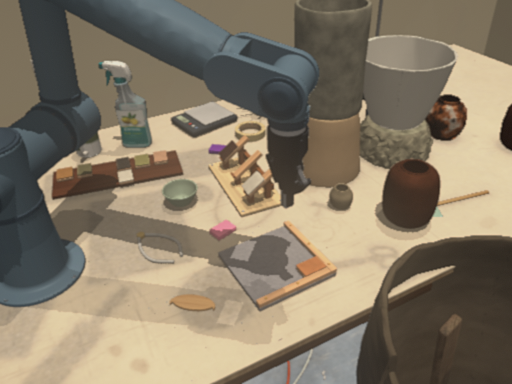

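The side view shows the tile in the corner at (314,267). Bowl (180,194), pot (341,197), and the brown and cream tiles are at the same pixels as before. I'll fix the mask threshold and repeat the numeric check.

Run:
```python
from h import *
d=dict(np.load('/tmp/w14.npz'));P=cloud(d)
hsv=cv2.cvtColor(d['img'],cv2.COLOR_RGB2HSV)
k=(cv2.inRange(hsv,(5,150,90),(17,255,255))>0);b=np.zeros_like(k);b[70:145,240:296]=1;k=(k&b).astype(np.uint8)
k=cv2.morphologyEx(k,cv2.MORPH_OPEN,np.ones((3,3)));print(cv2.boundingRect(k))
zt=.026
Lft=np.array([wc(rayz(d,np.where(k[v])[0].min()-.5,v,zt))[:2] for v in range(84,130)])
Bot=np.array([wc(rayz(d,u,np.where(k[:,u])[0].max()+.5,zt))[:2] for u in range(254,284)])
print('left y',np.median(Lft[:,1]),'slope',np.polyfit(Lft[:,0],Lft[:,1],1)[0],'near x',np.median(Bot[:,0]),'slope',np.polyfit(Bot[:,1],Bot[:,0],1)[0])
s=env.sense();print(s['t'],s['wrist_force'])
```

```text
(249, 77, 41, 59)
left y 0.04055485668369414 slope 0.008440225793036963 near x -0.05706146992971785 slope -0.0010154920473707469
40.9167 [ 0.3906 -0.2564 -0.1594]
```

The free edges lie at y = 40.6 mm and x = -57.1 mm (42 and -58 expected for a seated tile, less the edge rounding). Yaw is within 0.008 rad. The gripper is clear, so I'm handing in.

Run:
```python
from h import *
print(env.finish_job())
```

```text
the job is handed in; nothing more can be done
None
```

The orange tile is lying flat, orange side up, in the corner of the grey panel, and I handed the job in at about 41 s on the robot's clock; it reports no verdict.

- **Pick-up:** I gripped the tile across its width at 20 N, lifted it off the rack along its face normal and lowered it until it touched the panel floor, with about 3 N at the wrist.
- **Seating:** Still holding it, I slid it to the far strip (3.6 N) and released it there. Then, with closed fingers, I pushed it to the side strip (5.9 N) and pressed the near short edge once more (4.5 N).
- **Position:** In the last wrist view the tile's free edges were at x = -57.1 mm and y = +40.6 mm in the corner frame. A fully seated tile would give -58 and +42. The difference is about what rounded edges and the 2 mm calibration would explain, and both are inside the 2.5 mm tolerance.
- **Squareness:** The two free edges were within 0.008 rad and 0.001 rad of square.
- **Other things:** The side view showed the brown and cream tiles, the pot and the bowl where they had been. This was by eye only, and a planned before-and-after scene comparison was not made.

**Checks that disagreed:**
- An early estimate of the rack centre was 5 mm off the closer views; I used the closer views.
- Two early plane fits were thrown off by depth outliers, and I redid them.
- The tile's width read 38–41 mm in the wrist view, against 42 mm given.

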